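Kit the hollow couplers, leave the solid plugs

ROBOT

A 6-joint arm with a two-finger parallel gripper is mounted at the origin on the work surface. World frame = base frame: x ahead of the robot, y to its left, z up, the work surface at z = 0. Lengths are in m, angles in rad, forces in N, time in s.
With the tool pointing down it reaches from about 0.4 to 0.925 m from the base axis. Payload 3.4 kg.
Tool frame: the origin (TCP) lies at the very end of the fingers, on their centre line; the grasp point (between the pads) lies 19 mm behind it; z points along the fingers, y is the direction in which the jaws open and shut (so a half turn about z gives the same grasp; the last joint's range is limited). The gripper opens to 85 mm and grips with 20 to 120 N. Pads are 22 mm wide; open, the fingers measure 114 mm over their backs; the gripper's body (76 mm by 85 mm) begins 54 mm behind the grasp point. The pads swing forward as they close: fully open they stand 13 mm farther back than shut.
Start: joints at [-1.327, 0.307, 1.506, -0, 1.328, -0.073], TCP at [0.18, -0.546, 0.231] pointing down, gripper open.
Joint ranges: [-3.12, 3.12], [-1.05, 2.28], [0.14, 2.33], [-1.42, 4.57], [0.1, 2.73], [-2.68, 2.68]. Speed limits (rad/s): [2.57, 2.57, 3.14, 3.14, 3.14, 3.14].

INTERFACE

Orientations are given as a unit quaternion [w, x, y, z].
In Python, from rig import get_obs, eyes, workorder gives the robot as it stands. The module is installed in compiled form; this text tells all that it offers.
- The arm moves only by the tool move_arm, never from a script. Its argument "motion" is a list of rows, each an object of numbers: "x", "y", "z": the shift along the tool's x, y, z in mm; "ax", "ay", "az": the turn, a rotation vector about the tool's x, y, z in rad; "grip": the opening, from 0 (shut) to 1 (fully open). A call has exactly 10 rows; each row shifts and turns the commanded pose from where the row before left it, along the tool's axes as they then stand; what a row does not reach is not made up. A row lasts 1/8 s, in which the tool goes at most 62.5 mm and 10.7 degrees, less where a joint would pass 70% of its speed; a pose out of reach is approached as far as the arm can. A call with a gripper value outside its range is refused whole. The fingers move at their own pace and stop on an object; "newtons" is the grip in N (left out, the last holds). Time passes only in rows, so rows that do not move let the fingers close, or fill a call up. It gives the time, the measured TCP pose, the force and the opening at its end, in the units of the state.
- get_obs(): the state, without advancing time (a new reading comes with each control period).
- eyes.camera(name): name is "side" or "top"; returns a dict with "image" (480x640x3 uint8, blue, green, red), "fx", "fy", "cx", "cy" (pixels), "k1" (the pictures are not rectified: a ray, as slopes to the right and down, at radius r is drawn at 1 + k1 r^2 times it, then the intrinsics apply), "extrinsics" (4x4, takes a point from world to camera coordinates). Camera axes: x right, y down, z forward; pixel columns grow to the right and rows downward; lengths in m; the calibration is good to about 2 mm. A picture is of the moment at which its call begins. There is no depth.
- workorder.hand_in(): hands the job in, once; it reports no verdict.
The state is a dict: "t": time; "joints": joint angles; "dq": joint speeds; "joint_torque": joint torques, N m; "eef_pos": TCP position; "tcp_rot": TCP orientation; "force": force on the tool from outside, world axes, zero at the start; "moment": the same for the moment, N m; "opening": finger opening in m.
Only numpy, scipy, OpenCV 4.12 (cv2) and the standard library are available. Lean on these libraries where they do the work, as an engineer would, in place of code of your own. Each camera call takes 0.05 s, during which the arm holds its last target. There are 200 camera calls.

TASK

Make up the kit for the next breathing-machine build: take the four hollow tube couplers from the green mat and stand each one upright in the tray pocket of the same colour as its collar. Two solid plugs look much like them (no bore through the top): leave those standing where they are on the mat.

Things in the scene. Friction and masses are not known exactly. Their poses are not given: they have to be found in the camera images.
- coupler_red: Hollow tube coupler standing upright on the green mat: white plastic tube 36 mm in diameter, 70 mm tall, open at both ends with a 30 mm bore through which the surface below shows from above; a red collar 52 mm in diameter surrounds its lowest 24 mm. About 0.05 kg. Round, so its yaw does not matter. Origin: centre of its underside, z up along the tube. Grip the white tube above the collar.
- coupler_yellow: Hollow tube coupler standing upright on the green mat: white plastic tube 36 mm in diameter, 70 mm tall, open at both ends with a 30 mm bore through which the surface below shows from above; a yellow collar 52 mm in diameter surrounds its lowest 24 mm. About 0.05 kg. Round, so its yaw does not matter. Origin: centre of its underside, z up along the tube. Grip the white tube above the collar.
- coupler_blue: Hollow tube coupler standing upright on the green mat: white plastic tube 36 mm in diameter, 70 mm tall, open at both ends with a 30 mm bore through which the surface below shows from above; a blue collar 52 mm in diameter surrounds its lowest 24 mm. About 0.05 kg. Round, so its yaw does not matter. Origin: centre of its underside, z up along the tube. Grip the white tube above the collar.
- coupler_black: Hollow tube coupler standing upright on the green mat: white plastic tube 36 mm in diameter, 70 mm tall, open at both ends with a 30 mm bore through which the surface below shows from above; a black collar 52 mm in diameter surrounds its lowest 24 mm. About 0.05 kg. Round, so its yaw does not matter. Origin: centre of its underside, z up along the tube. Grip the white tube above the collar.
- plug_yellow: Look-alike: solid blanking plug with the same outline and colours as the yellow coupler (white, 36 mm in diameter, 70 mm tall, yellow collar of 52 mm round the lowest 24 mm) but its top is a closed flat white disc, and it is four times as heavy (about 0.2 kg). Stands upright on the green mat. Origin: centre of its underside, z up.
- plug_blue: Look-alike: solid blanking plug with the same outline and colours as the blue coupler (white, 36 mm in diameter, 70 mm tall, blue collar of 52 mm round the lowest 24 mm) but its top is a closed flat white disc, and it is four times as heavy (about 0.2 kg). Stands upright on the green mat. Origin: centre of its underside, z up.
- pocket_red: Square red pocket, fixed in the grey kitting tray: 78 x 78 mm outside, 70 x 70 mm inside, 12 mm high, walls and floor 4 mm thick, open at the top. Origin: centre of its underside, z up, x and y along its sides; a coupler standing in it has its underside 4 mm above this origin. The four pockets stand in a 2 x 2 square, centres 88 mm apart, in the tray (196 x 196 mm, rim 24 mm above the bench, so 19 mm above the pockets' undersides).
- pocket_yellow: Square yellow pocket, fixed in the grey kitting tray: 78 x 78 mm outside, 70 x 70 mm inside, 12 mm high, walls and floor 4 mm thick, open at the top. Origin: centre of its underside, z up, x and y along its sides; a coupler standing in it has its underside 4 mm above this origin. The four pockets stand in a 2 x 2 square, centres 88 mm apart, in the tray (196 x 196 mm, rim 24 mm above the bench, so 19 mm above the pockets' undersides).
- pocket_blue: Square blue pocket, fixed in the grey kitting tray: 78 x 78 mm outside, 70 x 70 mm inside, 12 mm high, walls and floor 4 mm thick, open at the top. Origin: centre of its underside, z up, x and y along its sides; a coupler standing in it has its underside 4 mm above this origin. The four pockets stand in a 2 x 2 square, centres 88 mm apart, in the tray (196 x 196 mm, rim 24 mm above the bench, so 19 mm above the pockets' undersides).
- pocket_black: Square black pocket, fixed in the grey kitting tray: 78 x 78 mm outside, 70 x 70 mm inside, 12 mm high, walls and floor 4 mm thick, open at the top. Origin: centre of its underside, z up, x and y along its sides; a coupler standing in it has its underside 4 mm above this origin. The four pockets stand in a 2 x 2 square, centres 88 mm apart, in the tray (196 x 196 mm, rim 24 mm above the bench, so 19 mm above the pockets' undersides).
Mind the look-alikes: they are no part of the job. What is shaped like the coupler_blue but pink or purple is not meant.

How it is judged:
At the end, for the whole second after the job is handed in: Each of the four couplers stands upright (within 0.1 rad) on the floor of the pocket of its colour (centre within 15 mm of the pocket's centre, underside less than 8 mm above the pocket's underside), at rest; both solid plugs still stand upright within 30 mm of where they began (horizontal distance between coupler_red and pocket_red below 0.015 m and z of coupler_red in the frame of pocket_red between 0 and 0.008 m and angle between each of coupler_red, coupler_yellow, coupler_blue, coupler_black, plug_yellow, plug_blue's own z axis and vertical below 0.1 rad and linear speed of each of coupler_red, coupler_yellow, coupler_blue, coupler_black, plug_yellow, plug_blue below 0.02 m/s and horizontal distance between coupler_yellow and pocket_yellow below 0.015 m and z of coupler_yellow in the frame of pocket_yellow between 0 and 0.008 m and horizontal distance between coupler_blue and pocket_blue below 0.015 m and z of coupler_blue in the frame of pocket_blue between 0 and 0.008 m and horizontal distance between coupler_black and pocket_black below 0.015 m and z of coupler_black in the frame of pocket_black between 0 and 0.008 m and distance of each of plug_yellow, plug_blue from where it was at the start of the episode below 0.03 m); the robot touches nothing.
It fails at once if the solid yellow plug is lifted, pushed more than 30 mm or tipped over (distance of plug_yellow from where it was at the start of the episode above 0.03 m or angle between plug_yellow's own z axis and vertical above 0.6 rad).
It fails at once if the solid blue plug is lifted, pushed more than 30 mm or tipped over (distance of plug_blue from where it was at the start of the episode above 0.03 m or angle between plug_blue's own z axis and vertical above 0.6 rad).
It also fails if it takes over 90 s, if anything falls off the work surface, if the arm or the gripper's body presses on something with over 40 N, if the wrist force passes 120 N, or if a joint passes its speed limit or range.

## Working session

There is one attempt and no reset: what is moved stays moved. The work goes in short steps, Python scripts to look and compute and a tool call to move; the robot and the scene stay as the last step left them, time stands still between calls to the robot, and variables do not carry over. Pictures are saved under pics/ and viewed, about 12 in all and at most 16, crops included, and the job is handed in when it is done.

Besides the shell and the picture viewer there is one more tool, called after "Emit:" as name([rows], argument=value, ...), one row to a line, values as JSON. move_arm: Moves the arm, as the interface text tells. Its arguments: {"type":"object","properties":{"motion":{"type":"array","items":{"type":"object","properties":{"x":{"type":"number"},"y":{"type":"number"},"z":{"type":"number"},"ax":{"type":"number"},"ay":{"type":"number"},"az":{"type":"number"},"grip":{"type":"number"}}}},"newtons":{"type":"number"}},"required":["motion"]}

```bash
mkdir -p pics; cat > h.py <<'E'
import numpy as np, cv2
from rig import get_obs, eyes, workorder
def snap(n,f):
    c=eyes.camera(n); cv2.imwrite('pics/'+f,c['image']); np.savez('pics/'+f+'.npz',**{k:c[k] for k in c if k!='image'}); return c
def px2w(c,u,v,z):
    s=np.array([(u-c['cx'])/c['fx'],(v-c['cy'])/c['fy']]); p=s.copy()
    for _ in range(30): p=s/(1+c['k1']*(p@p))
    E=np.asarray(c['extrinsics']); R,t=E[:3,:3],E[:3,3]
    d=R.T@np.array([*p,1]); o=-R.T@t
    return (o+d*(z-o[2])/d[2])
E
python3 - <<'E'
from h import *
for n in('top','side'):
    c=snap(n,n+'0.png'); E=np.asarray(c['extrinsics']); print(n,c['fx'],c['k1'],-E[:3,:3].T@E[:3,3], E[:3,:3].round(2).tolist())
o=get_obs(); print(o['t'],o['eef_pos'],o['tcp_rot'],o['opening'])
E
```

```text
top 607.2191186240358 0.06230956700358458 [0.40318095 0.02958561 1.19638799] [[0.0, -1.0, 0.03], [-0.99, -0.01, -0.14], [0.14, -0.02, -0.99]]
side 584.8222470711239 0.049957312659365975 [0.00948683 0.68693375 0.62928653] [[-0.76, -0.65, 0.01], [-0.37, 0.41, -0.83], [0.54, -0.63, -0.55]]
0.1 [ 0.179475   -0.54560125  0.23048005] [-9.40171406e-04  9.87403618e-01  1.58218845e-01 -8.60866669e-05] 0.08555106813437166
```

View pics/top0.png

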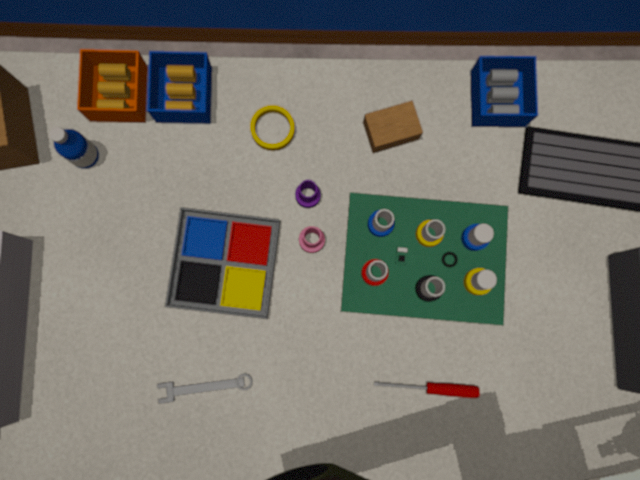

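View pics/side0.png

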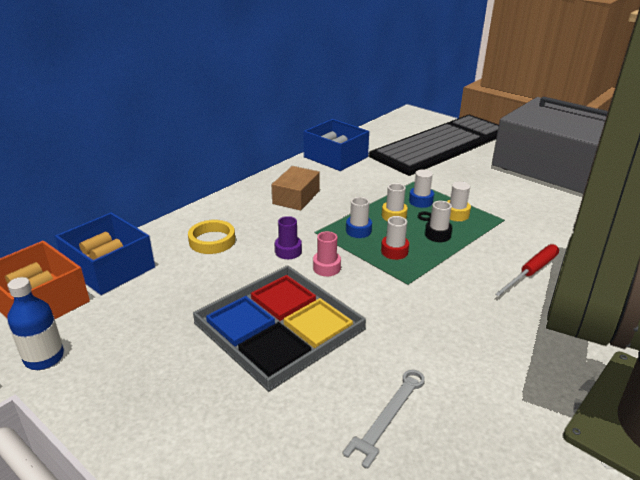

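The top view shows these candidates. Hollow (dark or green bore): blue (381,222), yellow (432,232), red (375,271), black (431,288). Closed white tops: blue (480,235) and yellow (483,281), which are the plugs. The pink (312,239) and purple (308,193) parts are not meant. Pockets: blue (206,238), red (250,243), black (198,283), yellow (244,288). I'll confirm in an enlarged crop.

```bash
python3 - <<'E'
import cv2
i=cv2.imread('pics/top0.png')
cv2.imwrite('pics/mat.png',cv2.resize(i[200:310,350:510],None,fx=5,fy=5,interpolation=cv2.INTER_CUBIC))
cv2.imwrite('pics/tray.png',cv2.resize(i[200:320,160:290],None,fx=5,fy=5,interpolation=cv2.INTER_CUBIC))
E
```

```text
(no output)
```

View pics/mat.png

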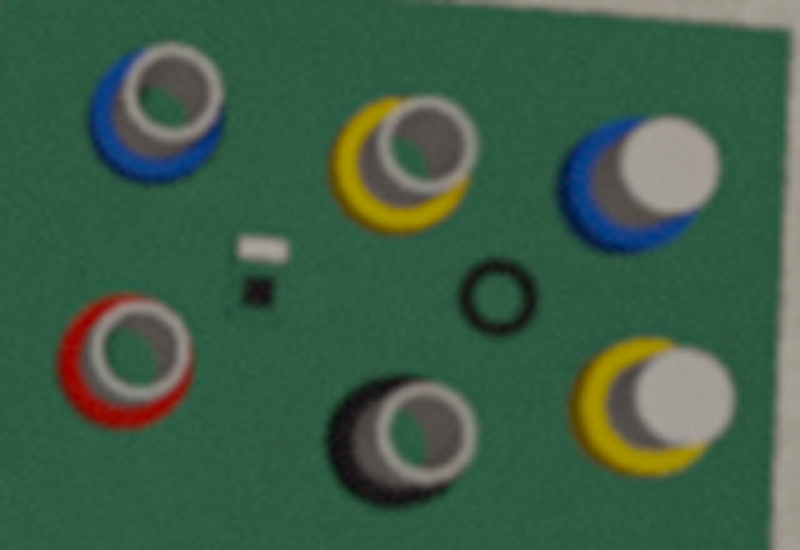

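View pics/tray.png

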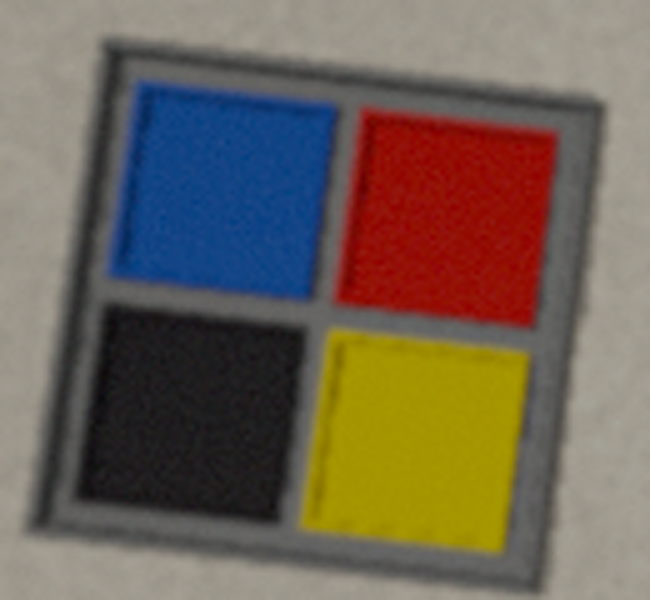

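The crop confirms four open bores: blue, yellow, red and black. The closed discs are at crop positions (669,165) blue and (685,397) yellow, so those are the plugs. All four pockets are in clear view in the tray crop.

```bash
cat > plan.py <<'E'
from h import *
c={k:v for k,v in np.load('pics/top0.png.npz').items()}
f=lambda U,V,x0,y0,z:px2w(c,(U+.5)/5-.5+x0,(V+.5)/5-.5+y0,z)[:2]
tops=dict(blue=(173,93),yellow=(428,145),red=(139,350),black=(427,433),Pblue=(669,165),Pyellow=(685,397))
pk=dict(blue=(223,191),red=(448,217),black=(192,413),yellow=(416,440))
C={k:f(*v,350,200,.071) for k,v in tops.items()}; P={k:f(*v,160,200,.017) for k,v in pk.items()}
E
python3 - <<'E'
from plan import *
from scipy.spatial.transform import Rotation as Ro
for D in(C,P):
    for k,v in D.items(): print(k,v.round(4),np.hypot(*v).round(3))
print('spacing',[round(np.hypot(*(P[a]-P[b])),4) for a,b in(('blue','red'),('black','yellow'),('blue','black'),('red','yellow'))])
# collar check: collar top centre seen at z .025
for k,uv in dict(blue=(157,117),yellow=(399,165),red=(126,361),black=(395,441)).items(): print(k,f(*uv,350,200,.020).round(4))
o=get_obs();q=o['tcp_rot'];R=Ro.from_quat([q[1],q[2],q[3],q[0]]).as_matrix();print(R.round(4).tolist())
p=o['eef_pos']
for k in('red','black','yellow','blue'):
    for D in(C,P): print(k,(R.T@(np.array([*D[k],p[2]])-p)*1e3).round(0))
E
```

```text
blue [ 0.6057 -0.119 ] 0.617
yellow [ 0.5865 -0.2149] 0.625
red [ 0.5084 -0.1051] 0.519
black [ 0.4781 -0.2119] 0.523
Pblue [ 0.5794 -0.3053] 0.655
Pyellow [ 0.4921 -0.3082] 0.581
blue [0.5739 0.2265] 0.617
red [0.5643 0.139 ] 0.581
black [0.4873 0.2358] 0.541
yellow [0.4772 0.1496] 0.5
spacing [np.float64(0.088), np.float64(0.0867), np.float64(0.0871), np.float64(0.0877)]
blue [ 0.6052 -0.1193]
yellow [ 0.5867 -0.2143]
red [ 0.5088 -0.1061]
black [ 0.4783 -0.2104]
[[0.9499, 0.3125, -0.0005], [0.3125, -0.9499, 0.0018], [0.0001, -0.0019, -1.0]]
red [ 450. -316.    1.]
red [ 579. -530.    1.]
black [ 388. -224.    0.]
black [ 537. -646.    1.]
yellow [ 490. -187.    0.]
yellow [ 500. -567.    1.]
blue [ 538. -272.    1.]
blue [ 616. -610.    1.]
```

Emit:
move_arm([
  {"az": 0.159,"grip": 0.75},
  {"az": 0.159,"grip": 0.75},
  {"x": 36,"y": -48,"grip": 0.75},
  {"x": 36,"y": -48,"grip": 0.75},
  {"x": 36,"y": -48,"grip": 0.75},
  {"x": 36,"y": -48,"grip": 0.75},
  {"x": 36,"y": -48,"grip": 0.75},
  {"x": 36,"y": -48,"grip": 0.75},
  {"x": 36,"y": -48,"grip": 0.75},
  {"x": 36,"y": -48,"grip": 0.75},
], newtons=30)

```text
validation failed for argument at $.mo...
```

Emit:
move_arm([
  {"x": 0,"y": 0,"z": 0,"ax": 0,"ay": 0,"az": 0.159,"grip": 0.75},
  {"x": 0,"y": 0,"z": 0,"ax": 0,"ay": 0,"az": 0.159,"grip": 0.75},
  {"x": 36,"y": -48,"z": 0,"ax": 0,"ay": 0,"az": 0,"grip": 0.75},
  {"x": 36,"y": -48,"z": 0,"ax": 0,"ay": 0,"az": 0,"grip": 0.75},
  {"x": 36,"y": -48,"z": 0,"ax": 0,"ay": 0,"az": 0,"grip": 0.75},
  {"x": 36,"y": -48,"z": 0,"ax": 0,"ay": 0,"az": 0,"grip": 0.75},
  {"x": 36,"y": -48,"z": 0,"ax": 0,"ay": 0,"az": 0,"grip": 0.75},
  {"x": 36,"y": -48,"z": 0,"ax": 0,"ay": 0,"az": 0,"grip": 0.75},
  {"x": 36,"y": -48,"z": 0,"ax": 0,"ay": 0,"az": 0,"grip": 0.75},
  {"x": 36,"y": -48,"z": 0,"ax": 0,"ay": 0,"az": 0,"grip": 0.75},
], newtons=30)

```text
t: 1.35
eef_pos: [0.4684, -0.1605, 0.2311]
tcp_rot: [0.0, 1.0, -0.0, -0.0]
force: [0.4, -0.3, -0.3]
opening: 0.0637
```

Emit:
move_arm([
  {"x": 20,"y": -28,"z": 0,"ax": 0,"ay": 0,"az": 0,"grip": 0.75},
  {"x": 20,"y": -28,"z": 0,"ax": 0,"ay": 0,"az": 0,"grip": 0.75},
  {"x": 0,"y": 0,"z": 45,"ax": 0,"ay": 0,"az": 0,"grip": 0.75},
  {"x": 0,"y": 0,"z": 45,"ax": 0,"ay": 0,"az": 0,"grip": 0.75},
  {"x": 0,"y": 0,"z": 45,"ax": 0,"ay": 0,"az": 0,"grip": 0.75},
  {"x": 0,"y": 0,"z": 45,"ax": 0,"ay": 0,"az": 0,"grip": 0.75},
  {"x": 0,"y": 0,"z": 15,"ax": 0,"ay": 0,"az": 0,"grip": 0.75},
  {"x": 0,"y": 0,"z": 0,"ax": 0,"ay": 0,"az": 0,"grip": 0.2},
  {"x": 0,"y": 0,"z": 0,"ax": 0,"ay": 0,"az": 0,"grip": 0.2},
  {"x": 0,"y": 0,"z": 0,"ax": 0,"ay": 0,"az": 0,"grip": 0.2},
], newtons=30)

```text
t: 2.6
eef_pos: [0.509, -0.1067, 0.0379]
tcp_rot: [0.0, 1.0, -0.0, 0.002]
force: [-0.9, -0.1, -1.1]
opening: 0.0354
```

Emit:
move_arm([
  {"x": 0,"y": 0,"z": -50,"ax": 0,"ay": 0,"az": 0,"grip": 0.2},
  {"x": 0,"y": 0,"z": -60,"ax": 0,"ay": 0,"az": 0,"grip": 0.2},
  {"x": 11,"y": -49,"z": 0,"ax": 0,"ay": 0,"az": 0,"grip": 0.2},
  {"x": 11,"y": -49,"z": 0,"ax": 0,"ay": 0,"az": 0,"grip": 0.2},
  {"x": 11,"y": -49,"z": 0,"ax": 0,"ay": 0,"az": 0,"grip": 0.2},
  {"x": 11,"y": -49,"z": 0,"ax": 0,"ay": 0,"az": 0,"grip": 0.2},
  {"x": 11,"y": -49,"z": 0,"ax": 0,"ay": 0,"az": 0,"grip": 0.2},
  {"x": 0,"y": 0,"z": 0,"ax": 0,"ay": 0,"az": 0,"grip": 0.2},
  {"x": 0,"y": 0,"z": 40,"ax": 0,"ay": 0,"az": 0,"grip": 0.2},
  {"x": 0,"y": 0,"z": 20,"ax": 0,"ay": 0,"az": 0,"grip": 0.2},
])

```text
t: 3.85
eef_pos: [0.5617, 0.1379, 0.0858]
tcp_rot: [0.0, 1.0, -0.0, -0.001]
force: [0.1, 0.2, -1.3]
opening: 0.0352
```

```bash
python3 - <<'E'
from h import *
snap('side','s1.png')
E
```

```text
(no output)
```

View pics/s1.png

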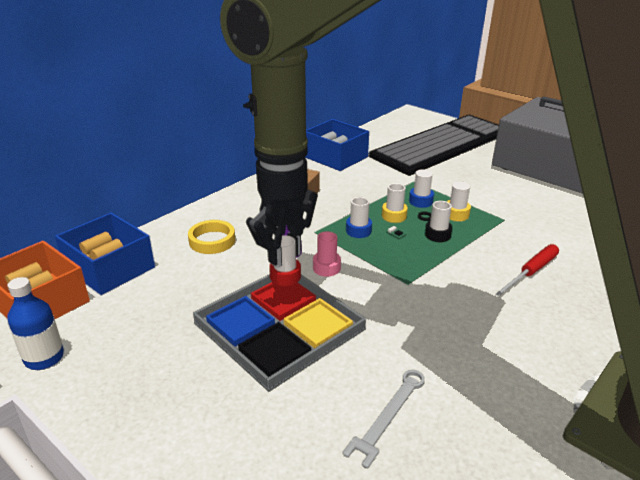

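The side view shows the red coupler held upright at (285,275), above the red pocket at (283,297). I'll lower it and release.

Emit:
move_arm([
  {"x": 2,"y": -1,"z": 20,"ax": 0,"ay": 0,"az": 0,"grip": 0.2},
  {"x": 0,"y": 0,"z": 15,"ax": 0,"ay": 0,"az": 0,"grip": 0.2},
  {"x": 0,"y": 0,"z": 4,"ax": 0,"ay": 0,"az": 0,"grip": 0.2},
  {"x": 0,"y": 0,"z": 0,"ax": 0,"ay": 0,"az": 0,"grip": 0.2},
  {"x": 0,"y": 0,"z": 0,"ax": 0,"ay": 0,"az": 0,"grip": 0.75},
  {"x": 0,"y": 0,"z": 0,"ax": 0,"ay": 0,"az": 0,"grip": 0.75},
  {"x": 0,"y": 0,"z": 0,"ax": 0,"ay": 0,"az": 0,"grip": 0.75},
  {"x": 0,"y": 0,"z": -20,"ax": 0,"ay": 0,"az": 0,"grip": 0.75},
  {"x": 0,"y": 0,"z": -50,"ax": 0,"ay": 0,"az": 0,"grip": 0.75},
  {"x": 0,"y": 0,"z": -35,"ax": 0,"ay": 0,"az": 0,"grip": 0.75},
])

```text
t: 5.15
eef_pos: [0.5653, 0.1398, 0.1542]
tcp_rot: [-0.0, 1.0, -0.0, 0.001]
force: [1.4, 0.1, 0.2]
opening: 0.064
```

Emit:
move_arm([
  {"x": -12,"y": 50,"z": 0,"ax": 0,"ay": 0,"az": 0,"grip": 0.75},
  {"x": -12,"y": 50,"z": 0,"ax": 0,"ay": 0,"az": 0,"grip": 0.75},
  {"x": -12,"y": 50,"z": 0,"ax": 0,"ay": 0,"az": 0,"grip": 0.75},
  {"x": -12,"y": 50,"z": 0,"ax": 0,"ay": 0,"az": 0,"grip": 0.75},
  {"x": -13,"y": 50,"z": 0,"ax": 0,"ay": 0,"az": 0,"grip": 0.75},
  {"x": -13,"y": 50,"z": 0,"ax": 0,"ay": 0,"az": 0,"grip": 0.75},
  {"x": -13,"y": 51,"z": 0,"ax": 0,"ay": 0,"az": 0,"grip": 0.75},
  {"x": 0,"y": 0,"z": 0,"ax": 0,"ay": 0,"az": 0,"grip": 0.75},
  {"x": 0,"y": 0,"z": 30,"ax": 0,"ay": 0,"az": 0,"grip": 0.75},
  {"x": 0,"y": 0,"z": 0,"ax": 0,"ay": 0,"az": 0,"grip": 0.75},
])

```text
t: 6.4
eef_pos: [0.476, -0.2096, 0.1207]
tcp_rot: [-0.001, 1.0, 0.0, -0.002]
force: [-0.4, 0.5, -0.9]
opening: 0.0639
```

```bash
python3 - <<'E'
from h import *
c=snap('top','t1.png')
cv2.imwrite('pics/t1c.png',cv2.resize(c['image'][200:320,160:290],None,fx=4,fy=4,interpolation=cv2.INTER_CUBIC))
E
```

```text
(no output)
```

View pics/t1c.png

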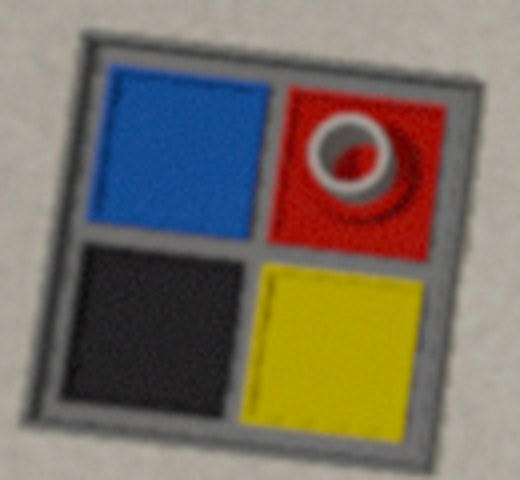

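The red coupler is standing in the red pocket; its top is at crop (350,155). Next I'll grasp black.

Emit:
move_arm([
  {"x": 1,"y": 1,"z": 35,"ax": 0,"ay": 0,"az": 0,"grip": 0.75},
  {"x": 0,"y": 0,"z": 35,"ax": 0,"ay": 0,"az": 0,"grip": 0.75},
  {"x": 0,"y": 0,"z": 15,"ax": 0,"ay": 0,"az": 0,"grip": 0.75},
  {"x": 0,"y": 0,"z": 0,"ax": 0,"ay": 0,"az": 0,"grip": 0.75},
  {"x": 0,"y": 0,"z": 0,"ax": 0,"ay": 0,"az": 0,"grip": 0.2},
  {"x": 0,"y": 0,"z": 0,"ax": 0,"ay": 0,"az": 0,"grip": 0.2},
  {"x": 0,"y": 0,"z": 0,"ax": 0,"ay": 0,"az": 0,"grip": 0.2},
  {"x": 0,"y": 0,"z": 0,"ax": 0,"ay": 0,"az": 0,"grip": 0.2},
  {"x": 0,"y": 0,"z": -50,"ax": 0,"ay": 0,"az": 0,"grip": 0.2},
  {"x": 0,"y": 0,"z": -60,"ax": 0,"ay": 0,"az": 0,"grip": 0.2},
])

```text
t: 7.7
eef_pos: [0.4776, -0.2118, 0.1477]
tcp_rot: [-0.001, 1.0, -0.0, -0.001]
force: [1.2, 0.1, -0.0]
opening: 0.0357
```

```bash
python3 - <<'E'
from plan import *
print('red err', px2w(c,(350.5)/4-.5+160,155.5/4-.5+200,.079)[:2]-P['red'])
E
```

```text
red err [ 0.00015491 -0.00176388]
```

Emit:
move_arm([
  {"x": 2,"y": -40,"z": 0,"ax": 0,"ay": 0,"az": 0,"grip": 0.2},
  {"x": 1,"y": -58,"z": 0,"ax": 0,"ay": 0,"az": 0,"grip": 0.2},
  {"x": 1,"y": -58,"z": 0,"ax": 0,"ay": 0,"az": 0,"grip": 0.2},
  {"x": 1,"y": -58,"z": 0,"ax": 0,"ay": 0,"az": 0,"grip": 0.2},
  {"x": 1,"y": -58,"z": 0,"ax": 0,"ay": 0,"az": 0,"grip": 0.2},
  {"x": 1,"y": -58,"z": 0,"ax": 0,"ay": 0,"az": 0,"grip": 0.2},
  {"x": 1,"y": -58,"z": 0,"ax": 0,"ay": 0,"az": 0,"grip": 0.2},
  {"x": 2,"y": -58,"z": 0,"ax": 0,"ay": 0,"az": 0,"grip": 0.2},
  {"x": 0,"y": 0,"z": 0,"ax": 0,"ay": 0,"az": 0,"grip": 0.2},
  {"x": 0,"y": 0,"z": 0,"ax": 0,"ay": 0,"az": 0,"grip": 0.2},
])

```text
t: 8.95
eef_pos: [0.4883, 0.2334, 0.1473]
tcp_rot: [0.0, 1.0, 0.0, -0.0]
force: [1.3, -0.4, -0.9]
opening: 0.0358
```

Emit:
move_arm([
  {"x": -1,"y": -2,"z": 40,"ax": 0,"ay": 0,"az": 0,"grip": 0.2},
  {"x": 0,"y": 0,"z": 40,"ax": 0,"ay": 0,"az": 0,"grip": 0.2},
  {"x": 0,"y": 0,"z": 15,"ax": 0,"ay": 0,"az": 0,"grip": 0.2},
  {"x": 0,"y": 0,"z": 4,"ax": 0,"ay": 0,"az": 0,"grip": 0.2},
  {"x": 0,"y": 0,"z": 0,"ax": 0,"ay": 0,"az": 0,"grip": 0.2},
  {"x": 0,"y": 0,"z": 0,"ax": 0,"ay": 0,"az": 0,"grip": 0.75},
  {"x": 0,"y": 0,"z": 0,"ax": 0,"ay": 0,"az": 0,"grip": 0.75},
  {"x": 0,"y": 0,"z": 0,"ax": 0,"ay": 0,"az": 0,"grip": 0.75},
  {"x": 0,"y": 0,"z": -45,"ax": 0,"ay": 0,"az": 0,"grip": 0.75},
  {"x": 0,"y": 0,"z": -60,"ax": 0,"ay": 0,"az": 0,"grip": 0.75},
])

```text
t: 10.2
eef_pos: [0.4864, 0.2353, 0.153]
tcp_rot: [0.001, 1.0, -0.0, -0.002]
force: [0.8, -0.1, 0.2]
opening: 0.0642
```

Emit:
move_arm([
  {"x": 12,"y": 44,"z": 0,"ax": 0,"ay": 0,"az": 0,"grip": 0.75},
  {"x": 13,"y": 58,"z": 0,"ax": 0,"ay": 0,"az": 0,"grip": 0.75},
  {"x": 12,"y": 58,"z": 0,"ax": 0,"ay": 0,"az": 0,"grip": 0.75},
  {"x": 13,"y": 58,"z": 0,"ax": 0,"ay": 0,"az": 0,"grip": 0.75},
  {"x": 12,"y": 58,"z": 0,"ax": 0,"ay": 0,"az": 0,"grip": 0.75},
  {"x": 13,"y": 58,"z": 0,"ax": 0,"ay": 0,"az": 0,"grip": 0.75},
  {"x": 12,"y": 58,"z": 0,"ax": 0,"ay": 0,"az": 0,"grip": 0.75},
  {"x": 13,"y": 58,"z": 0,"ax": 0,"ay": 0,"az": 0,"grip": 0.75},
  {"x": 0,"y": 0,"z": 30,"ax": 0,"ay": 0,"az": 0,"grip": 0.75},
  {"x": 0,"y": 0,"z": 0,"ax": 0,"ay": 0,"az": 0,"grip": 0.75},
])

```text
t: 11.45
eef_pos: [0.5855, -0.2141, 0.121]
tcp_rot: [-0.001, 1.0, -0.001, -0.003]
force: [-0.5, 1.0, -0.5]
opening: 0.0642
```

```bash
python3 - <<'E'
from h import *
snap('side','s2.png')
E
```

```text
(no output)
```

View pics/s2.png

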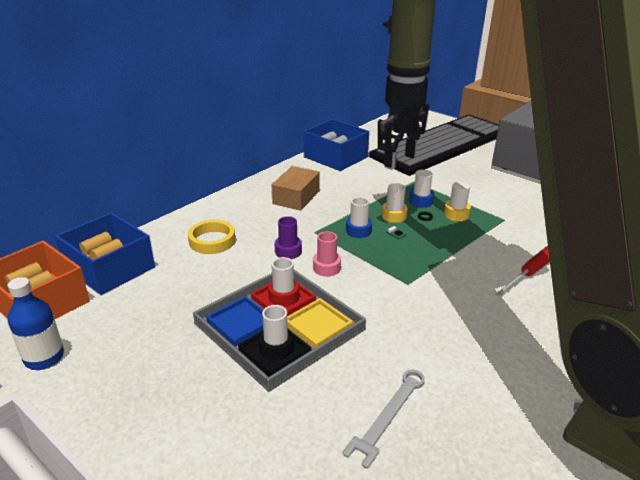

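Red (283,280) and black (275,330) are standing in their pockets. The gripper is above the hollow yellow coupler at (396,200).

Emit:
move_arm([
  {"x": 1,"y": 0,"z": 35,"ax": 0,"ay": 0,"az": 0,"grip": 0.75},
  {"x": 0,"y": 0,"z": 35,"ax": 0,"ay": 0,"az": 0,"grip": 0.75},
  {"x": 0,"y": 0,"z": 15,"ax": 0,"ay": 0,"az": 0,"grip": 0.75},
  {"x": 0,"y": 0,"z": 0,"ax": 0,"ay": 0,"az": 0,"grip": 0.75},
  {"x": 0,"y": 0,"z": 0,"ax": 0,"ay": 0,"az": 0,"grip": 0.2},
  {"x": 0,"y": 0,"z": 0,"ax": 0,"ay": 0,"az": 0,"grip": 0.2},
  {"x": 0,"y": 0,"z": 0,"ax": 0,"ay": 0,"az": 0,"grip": 0.2},
  {"x": 0,"y": 0,"z": 0,"ax": 0,"ay": 0,"az": 0,"grip": 0.2},
  {"x": 0,"y": 0,"z": -50,"ax": 0,"ay": 0,"az": 0,"grip": 0.2},
  {"x": 0,"y": 0,"z": -60,"ax": 0,"ay": 0,"az": 0,"grip": 0.2},
])

```text
t: 12.75
eef_pos: [0.5875, -0.2139, 0.1482]
tcp_rot: [-0.001, 1.0, -0.0, -0.002]
force: [0.2, 0.1, -0.2]
opening: 0.0362
```

Emit:
move_arm([
  {"x": -14,"y": -52,"z": 0,"ax": 0,"ay": 0,"az": 0,"grip": 0.2},
  {"x": -16,"y": -52,"z": 0,"ax": 0,"ay": 0,"az": 0,"grip": 0.2},
  {"x": -16,"y": -52,"z": 0,"ax": 0,"ay": 0,"az": 0,"grip": 0.2},
  {"x": -16,"y": -52,"z": 0,"ax": 0,"ay": 0,"az": 0,"grip": 0.2},
  {"x": -16,"y": -52,"z": 0,"ax": 0,"ay": 0,"az": 0,"grip": 0.2},
  {"x": -16,"y": -52,"z": 0,"ax": 0,"ay": 0,"az": 0,"grip": 0.2},
  {"x": -16,"y": -52,"z": 0,"ax": 0,"ay": 0,"az": 0,"grip": 0.2},
  {"x": 0,"y": 0,"z": 0,"ax": 0,"ay": 0,"az": 0,"grip": 0.2},
  {"x": 0,"y": 0,"z": 0,"ax": 0,"ay": 0,"az": 0,"grip": 0.2},
  {"x": 0,"y": 0,"z": 0,"ax": 0,"ay": 0,"az": 0,"grip": 0.2},
])

```text
t: 14.0
eef_pos: [0.4793, 0.1486, 0.1484]
tcp_rot: [0.0, 1.0, -0.001, 0.0]
force: [-0.5, -0.1, -0.1]
opening: 0.0358
```

Emit:
move_arm([
  {"x": -2,"y": -1,"z": 40,"ax": 0,"ay": 0,"az": 0,"grip": 0.2},
  {"x": 0,"y": 0,"z": 40,"ax": 0,"ay": 0,"az": 0,"grip": 0.2},
  {"x": 0,"y": 0,"z": 15,"ax": 0,"ay": 0,"az": 0,"grip": 0.2},
  {"x": 0,"y": 0,"z": 4,"ax": 0,"ay": 0,"az": 0,"grip": 0.2},
  {"x": 0,"y": 0,"z": 0,"ax": 0,"ay": 0,"az": 0,"grip": 0.2},
  {"x": 0,"y": 0,"z": 0,"ax": 0,"ay": 0,"az": 0,"grip": 0.75},
  {"x": 0,"y": 0,"z": 0,"ax": 0,"ay": 0,"az": 0,"grip": 0.75},
  {"x": 0,"y": 0,"z": 0,"ax": 0,"ay": 0,"az": 0,"grip": 0.75},
  {"x": 0,"y": 0,"z": -45,"ax": 0,"ay": 0,"az": 0,"grip": 0.75},
  {"x": 0,"y": 0,"z": -60,"ax": 0,"ay": 0,"az": 0,"grip": 0.75},
])

```text
t: 15.25
eef_pos: [0.4754, 0.1505, 0.1542]
tcp_rot: [0.0, 1.0, 0.0, -0.002]
force: [1.3, 0.6, -1.0]
opening: 0.0645
```

Emit:
move_arm([
  {"x": 21,"y": 45,"z": 0,"ax": 0,"ay": 0,"az": 0,"grip": 0.75},
  {"x": 21,"y": 45,"z": 0,"ax": 0,"ay": 0,"az": 0,"grip": 0.75},
  {"x": 21,"y": 45,"z": 0,"ax": 0,"ay": 0,"az": 0,"grip": 0.75},
  {"x": 22,"y": 45,"z": 0,"ax": 0,"ay": 0,"az": 0,"grip": 0.75},
  {"x": 22,"y": 45,"z": 0,"ax": 0,"ay": 0,"az": 0,"grip": 0.75},
  {"x": 22,"y": 44,"z": 0,"ax": 0,"ay": 0,"az": 0,"grip": 0.75},
  {"x": 0,"y": 0,"z": 0,"ax": 0,"ay": 0,"az": 0,"grip": 0.75},
  {"x": 0,"y": 0,"z": 30,"ax": 0,"ay": 0,"az": 0,"grip": 0.75},
  {"x": 0,"y": 0,"z": 0,"ax": 0,"ay": 0,"az": 0,"grip": 0.75},
  {"x": 0,"y": 0,"z": 0,"ax": 0,"ay": 0,"az": 0,"grip": 0.75},
])

```text
t: 16.5
eef_pos: [0.6056, -0.1175, 0.1249]
tcp_rot: [-0.0, 1.0, 0.0, -0.0]
force: [0.3, -0.1, 0.1]
opening: 0.0645
```

Emit:
move_arm([
  {"x": 0,"y": 1,"z": 35,"ax": 0,"ay": 0,"az": 0,"grip": 0.75},
  {"x": 0,"y": 0,"z": 35,"ax": 0,"ay": 0,"az": 0,"grip": 0.75},
  {"x": 0,"y": 0,"z": 17,"ax": 0,"ay": 0,"az": 0,"grip": 0.75},
  {"x": 0,"y": 0,"z": 0,"ax": 0,"ay": 0,"az": 0,"grip": 0.75},
  {"x": 0,"y": 0,"z": 0,"ax": 0,"ay": 0,"az": 0,"grip": 0.2},
  {"x": 0,"y": 0,"z": 0,"ax": 0,"ay": 0,"az": 0,"grip": 0.2},
  {"x": 0,"y": 0,"z": 0,"ax": 0,"ay": 0,"az": 0,"grip": 0.2},
  {"x": 0,"y": 0,"z": 0,"ax": 0,"ay": 0,"az": 0,"grip": 0.2},
  {"x": 0,"y": 0,"z": -50,"ax": 0,"ay": 0,"az": 0,"grip": 0.2},
  {"x": 0,"y": 0,"z": -60,"ax": 0,"ay": 0,"az": 0,"grip": 0.2},
])

```text
t: 17.75
eef_pos: [0.6043, -0.119, 0.1471]
tcp_rot: [-0.001, 1.0, -0.0, -0.002]
force: [0.9, -0.3, -0.4]
opening: 0.0348
```

Emit:
move_arm([
  {"x": -4,"y": -49,"z": 0,"ax": 0,"ay": 0,"az": 0,"grip": 0.2},
  {"x": -4,"y": -49,"z": 0,"ax": 0,"ay": 0,"az": 0,"grip": 0.2},
  {"x": -4,"y": -49,"z": 0,"ax": 0,"ay": 0,"az": 0,"grip": 0.2},
  {"x": -4,"y": -49,"z": 0,"ax": 0,"ay": 0,"az": 0,"grip": 0.2},
  {"x": -5,"y": -49,"z": 0,"ax": 0,"ay": 0,"az": 0,"grip": 0.2},
  {"x": -5,"y": -50,"z": 0,"ax": 0,"ay": 0,"az": 0,"grip": 0.2},
  {"x": -5,"y": -50,"z": 0,"ax": 0,"ay": 0,"az": 0,"grip": 0.2},
  {"x": 0,"y": 0,"z": 0,"ax": 0,"ay": 0,"az": 0,"grip": 0.2},
  {"x": 0,"y": 0,"z": 0,"ax": 0,"ay": 0,"az": 0,"grip": 0.2},
  {"x": 0,"y": 0,"z": 0,"ax": 0,"ay": 0,"az": 0,"grip": 0.2},
])

```text
t: 19.0
eef_pos: [0.5748, 0.2243, 0.1473]
tcp_rot: [0.0, 1.0, -0.001, -0.0]
force: [0.1, -0.1, 0.1]
opening: 0.0344
```

Emit:
move_arm([
  {"x": -1,"y": -2,"z": 40,"ax": 0,"ay": 0,"az": 0,"grip": 0.2},
  {"x": 0,"y": 0,"z": 40,"ax": 0,"ay": 0,"az": 0,"grip": 0.2},
  {"x": 0,"y": 0,"z": 15,"ax": 0,"ay": 0,"az": 0,"grip": 0.2},
  {"x": 0,"y": 0,"z": 5,"ax": 0,"ay": 0,"az": 0,"grip": 0.2},
  {"x": 0,"y": 0,"z": 0,"ax": 0,"ay": 0,"az": 0,"grip": 0.2},
  {"x": 0,"y": 0,"z": 0,"ax": 0,"ay": 0,"az": 0,"grip": 0.75},
  {"x": 0,"y": 0,"z": 0,"ax": 0,"ay": 0,"az": 0,"grip": 0.75},
  {"x": 0,"y": 0,"z": 0,"ax": 0,"ay": 0,"az": 0,"grip": 0.75},
  {"x": 0,"y": 0,"z": -45,"ax": 0,"ay": 0,"az": 0,"grip": 0.75},
  {"x": 0,"y": 0,"z": -60,"ax": 0,"ay": 0,"az": 0,"grip": 0.75},
])

```text
t: 20.25
eef_pos: [0.5723, 0.2273, 0.1517]
tcp_rot: [0.001, 1.0, -0.0, -0.002]
force: [1.6, 0.3, 0.5]
opening: 0.0641
```

Emit:
move_arm([
  {"x": 0,"y": 20,"z": -50,"ax": 0,"ay": 0,"az": 0,"grip": 0.75},
  {"x": -10,"y": 50,"z": 0,"ax": 0,"ay": 0,"az": 0,"grip": 0.75},
  {"x": -10,"y": 50,"z": 0,"ax": 0,"ay": 0,"az": 0,"grip": 0.75},
  {"x": -10,"y": 50,"z": 0,"ax": 0,"ay": 0,"az": 0,"grip": 0.75},
  {"x": 0,"y": 50,"z": 0,"ax": 0,"ay": 0,"az": 0,"grip": 0.75},
  {"x": 0,"y": 50,"z": 0,"ax": 0,"ay": 0,"az": 0,"grip": 0.75},
  {"x": 0,"y": 50,"z": 0,"ax": 0,"ay": 0,"az": 0,"grip": 0.75},
  {"x": 0,"y": 0,"z": 0,"ax": 0,"ay": 0,"az": 0,"grip": 0.75},
  {"x": 0,"y": 0,"z": 0,"ax": 0,"ay": 0,"az": 0,"grip": 0.75},
  {"x": 0,"y": 0,"z": 0,"ax": 0,"ay": 0,"az": 0,"grip": 0.75},
])

```text
t: 21.5
eef_pos: [0.5436, -0.0911, 0.2023]
tcp_rot: [-0.0, 1.0, 0.001, -0.0]
force: [0.7, 0.7, -0.0]
opening: 0.0636
```

```bash
python3 - <<'E'
from h import *
c=snap('top','t3.png'); snap('side','s3.png')
cv2.imwrite('pics/t3c.png',cv2.resize(c['image'][200:320,160:290],None,fx=4,fy=4,interpolation=cv2.INTER_CUBIC))
E
```

```text
(no output)
```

View pics/t3c.png

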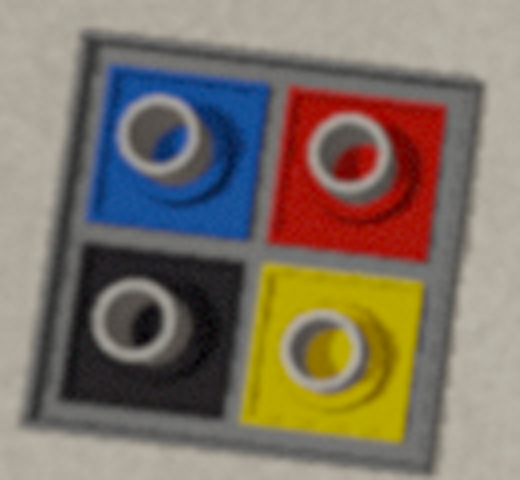

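View pics/s3.png

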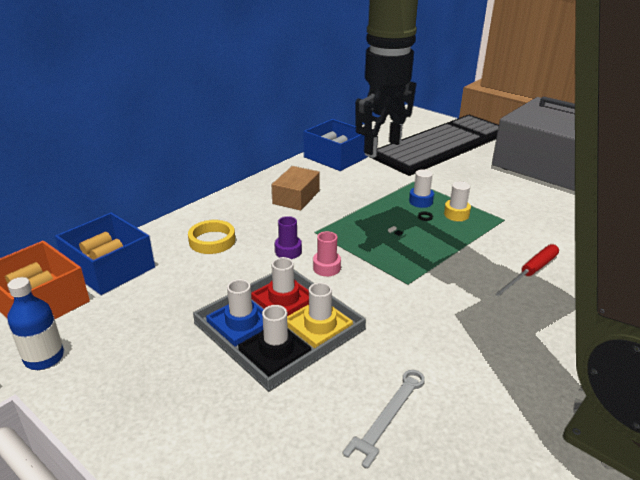

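All four couplers stand upright in matching pockets. Their tops in the crop are blue (158,137), red (350,155), black (134,320) and yellow (325,351). Both plugs are unmoved at (423,190) and (459,202) in the side view. I'll check the offsets and hand in.

```bash
python3 - <<'E'
from plan import *
e={k:(px2w(c,(u+.5)/4-.5+160,(v+.5)/4-.5+200,.079)[:2]-P[k])*1e3 for k,(u,v) in dict(blue=(158,137),red=(350,155),black=(134,320),yellow=(325,351)).items()}
print({k:v.round(1) for k,v in e.items()}, get_obs()['t'])
if max(np.hypot(*v) for v in e.values())<8: print(workorder.hand_in())
E
```

```text
{'blue': array([-1.7, -0.9]), 'red': array([ 0.2, -1.8]), 'black': array([ 0.3, -1.9]), 'yellow': array([-3.5, -2.8])} 21.6
the job is handed in; nothing more can be done
None
```

All four hollow couplers (red, black, yellow, blue) now stand in the pockets of their own colour. I handed the job in at about 21.6 s of the 90 s allowed.

- **Placement:** the last top picture puts every coupler within about 4.5 mm of its pocket's centre, against the 15 mm limit. Yellow is the farthest off; the other three are within 2 mm. All four look upright.
- **Plugs:** I never touched either solid plug. In the last side picture both stand at the same pixels as at the start.
- **Robot:** the gripper was open and clear of everything at hand-in.

No check failed or disagreed. One call was refused early on because rows left out some fields. Nothing had moved, and I sent it again complete. The hand-in gave no verdict.

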